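# Open the incense box

## Robot

A 6-joint arm with a two-finger parallel gripper is mounted at the origin on the work surface. World frame = base frame: x ahead of the robot, y to its left, z up, the work surface at z = 0. Lengths are in m, angles in degrees, forces in N, time in s.
With the tool pointing down it reaches from about 0.4 to 0.825 m from the base axis. Payload 7 kg.
Tool frame: the origin (TCP) lies on the centre line of the jaws, within the pads' length; the fingertips stand 11 mm ahead of it and the grasp point (between the pads) lies 8 mm behind it; z points along the fingers, y is the direction in which the jaws open and shut (so a half turn about z gives the same grasp; the last joint's range is limited). The gripper opens to 88 mm and grips with 3 to 60 N. Pads are 19 mm wide; open, the fingers measure 130 mm over their backs; the gripper's body (78 mm by 193 mm) begins 47 mm behind the grasp point.
Start: joints at [-57.577, 20.546, 0.682, 0, -70.136, -16.507], TCP at [0.185, -0.649, 0.238] pointing down, gripper open.
Joint ranges: [-176.03, 176.03], [-82.01, 121.73], [-58.28, 71.71], [-173.87, 95.51], [-174.79, -0.11], [-173.66, 173.66]. Speed limits (degrees/s): [136.94, 136.94, 172.46, 180, 180, 180].

## Interface

Orientations are given as [roll, pitch, yaw] about the fixed x, y, z axes, in that order (R = Rz(yaw) Ry(pitch) Rx(roll)).
In Python, from plant import ctrl, cams, order gives the robot as it stands.
- The arm moves only by the tool jog_arm, never from a script. Its argument "motion" is a list of rows, each an object with "offset": the shift along the tool's x, y, z in mm, a list of three; "roll": the turn about the tool's z in rad; "hand": the finger opening in mm, from 0 to 87.6. A call has 1 to 20 rows; each row is the pose to reach, as a shift and turn from the pose commanded when the call began, along the tool's axes at that moment; what a row does not reach only later rows make up. A row lasts 1/12 s, in which the tool goes at most 41.7 mm and 7.16 degrees, less where a joint would pass 70% of its speed; a pose out of reach is approached as far as the arm can. A call with a gripper value outside its range is refused whole. The fingers move at their own pace and stop on an object; the grip force is fixed at half the most. Time passes only in rows, so rows that repeat a pose let the fingers close. It gives the time, the measured TCP pose, the force and the opening at its end, in the units of the state.
- ctrl.get_obs(): the state, without advancing time (a new reading comes with each control period).
- cams.snapshot(name): name is "side" or "top" or "wrist"; returns a dict with "img" (400x640x3 uint8, red, green, blue), "K" (3x3 intrinsics, pixels), "cam_to_world" (4x4, takes a point from camera to world coordinates); the wrist camera has in their place "T_tool_cam" (4x4, takes a point from camera to tool coordinates, whose origin is the TCP and whose axes are the flange's). Camera axes: x right, y down, z forward; pixel columns grow to the right and rows downward; lengths in m; the calibration is good to about 2 mm. A picture is of the moment at which its call begins: read the wrist's pose just before it. There is no depth.
- order.close_job(): hands the job in, once; it reports no verdict.
The state is a dict: "clock": time; "joint_pos": joint angles; "qvel": joint speeds; "tau": joint torques, N m; "tool_pos": TCP position; "orientation": TCP orientation; "force": force on the tool from outside, world axes, zero at the start; "moment": the same for the moment, N m; "opening": finger opening in m.
Only numpy, scipy, OpenCV 4.12 (cv2) and the standard library are available. Lean on these libraries where they do the work, as an engineer would, in place of code of your own. Each camera call takes 0.05 s, during which the arm holds its last target. There are 200 camera calls.

## Task

Please open the longer of the two wooden boxes so that I can get at the incense sticks: press its brass thumb tab down and, keeping it pressed, slide the lid along its rails until it is fully open, then let go. Keep the shorter box shut.

Things in the scene. Friction and masses are not known exactly. Their poses are not given: they have to be found in the camera images.
- long_pad (a point): Centre of the flat top of the brass tab on the LONG wooden box (240x100 mm, fixed). Flat: 38 (x) x 44 mm, 58 mm above the table when up, 8 above the lid, 6 above the side walls. x: level, the way the lid opens, along the box, away from the robot within 40 deg; z up. A cross rib 6.5 mm high bounds the flat at x 19 to 27 mm. Tab is at the lid's -x end, 89 mm from the box's middle; the point moves with it.
- long_lid (a joint): Slide of the long box's lid along long_pad's +x: 0 m shut, 0.070 m open at its stop. About 1.5 N moves it, it stays where left and carries the tab along. Shut, a hook under the tab holds it (1 to 2 mm play) until the tab is down by over 3 mm; keep the tab down for at least the first 25 mm of the slide.
- long_tab (a joint): How far the long box's tab is pressed: 0 m up, 0.005 m fully down (top then 53 mm above the table). Sprung: 1.8 N starts it, 5 N holds it fully down; it rises when let go.
- short_lid (a joint): Slide of the lid of the SHORT wooden box (170x100 mm, otherwise like the long one: same height, wood and brass tab, fixed): 0 m shut, as at the start, 0.070 m open. It must stay shut.
There are look-alikes about, which are no part of the job. Leave any green look-alike of the part that bears short_lid alone.

How it is judged:
By the outcome, as a careful person would: the job done as asked, in the order asked, and still so for the second after the job is handed in, with the robot touching nothing.
It also fails if it takes over 26 s, if anything falls off the work surface, if the arm or the gripper's body presses on something with over 40 N, if the wrist force passes 120 N, or if a joint passes its speed limit or range.

## Working session

There is one attempt and no reset: what is moved stays moved. The work goes in short steps, Python scripts to look and compute and a tool call to move; the robot and the scene stay as the last step left them, time stands still between calls to the robot, and variables do not carry over. Pictures are saved under pics/ and viewed, about 8 in all and at most 12, crops included, and the job is handed in when it is done.

Besides the shell and the picture viewer there is one more tool, called after "Emit:" in YAML: its name, and indented under it one key for each argument. jog_arm: Moves the arm, as the interface text tells. Its arguments: {"type":"object","properties":{"motion":{"type":"array"}},"required":["motion"]}

```bash
mkdir -p pics
cat > h.py <<'E'
import numpy as np, cv2, pickle
from scipy.spatial.transform import Rotation as R
from plant import ctrl, cams, order
def snap(n,tag):
    o=ctrl.get_obs(); s=cams.snapshot(n)
    if 'cam_to_world' in s: T=np.array(s['cam_to_world'])
    else:
        W=np.eye(4); W[:3,:3]=R.from_euler('xyz',o['orientation'],degrees=True).as_matrix(); W[:3,3]=o['tool_pos']; T=W@np.array(s['T_tool_cam'])
    img=cv2.cvtColor(s['img'],cv2.COLOR_RGB2BGR); cv2.imwrite(f'pics/{tag}.png',img)
    pickle.dump((img,np.array(s['K']),T),open(f'{tag}.pkl','wb')); return img,np.array(s['K']),T
def ray(K,T,uv,z):
    d=T[:3,:3]@np.linalg.inv(K)@np.array([uv[0],uv[1],1.]); o=T[:3,3]
    return o+d*(z-o[2])/d[2]
def proj(K,T,p):
    c=np.linalg.inv(T)@np.append(p,1); q=K@c[:3]; return q[:2]/q[2]
E
python3 - <<'E'
from h import *
a=snap('top','top1')[0]; b=snap('side','side1')[0]
print(ctrl.get_obs())
E
```

```text
{'clock': 0.1, 'joint_pos': array([-5.75762097e+01,  2.05873261e+01,  6.39715559e-01, -1.60303512e-02,
       -7.01368213e+01, -1.65058955e+01]), 'qvel': array([-0.0126789 , -0.20997601,  0.14103294,  0.02446555, -0.04884354,
       -0.12683049]), 'tau': array([-1.47923969e-03, -5.84165239e+01,  2.93748808e+01,  7.01557472e+00,
        1.00962940e-02, -5.47640457e-05]), 'tool_pos': array([ 0.18496579, -0.64872946,  0.23672706]), 'orientation': array([ 1.79914766e+02, -9.54081584e-03, -1.64087556e+02]), 'force': array([ 0.17977539, -0.41331828, -0.07709285]), 'moment': array([-0.03944779, -0.03225572,  0.01675371]), 'opening': 0.08740228818359863}
```

View pics/top1.png

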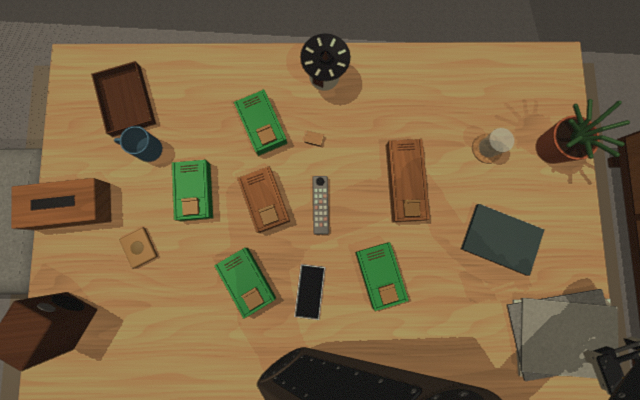

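View pics/side1.png

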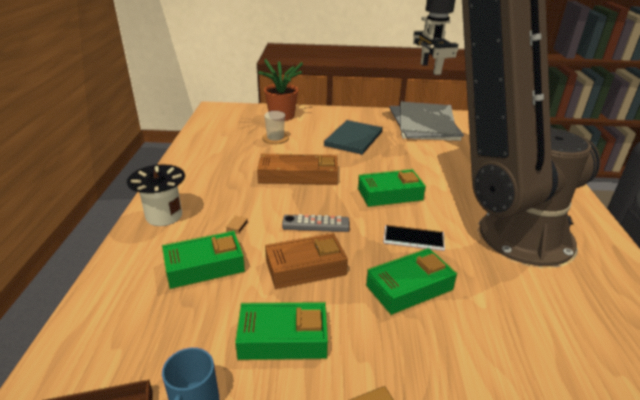

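The top view shows the candidates: wooden box A at (408,180), wooden box B at (265,198), and green look-alikes at (262,122), (192,190), (246,282) and (382,275). A looks longer, with its tab at about (412,208). I'll measure both.

Run:
```python
from h import *
img,K,T=pickle.load(open('top1.pkl','rb'))
print(T[:3,3].round(3), [ray(K,T,p,0).round(3) for p in [(320,200),(320,100),(420,200)]])
hsv=cv2.cvtColor(img,cv2.COLOR_BGR2HSV)
for n,(u,v) in dict(A=(395,165),A2=(418,190),Atab=(412,208),B=(262,195),Btab=(267,214),table=(350,130)).items(): print(n,hsv[v,u])
big=cv2.resize(img[125:240,225:445],None,fx=3.6,fy=3.6,interpolation=cv2.INTER_CUBIC); cv2.imwrite('pics/c1.png',big)
```

```text
[0.413 0.017 1.082] [array([ 0.562, -0.004,  0.   ]), array([ 0.879, -0.007,  0.   ]), array([ 0.559, -0.307,  0.   ])]
A [ 13 161 136]
A2 [ 13 166 115]
Atab [ 16 147 130]
B [ 12 163 138]
Btab [ 16 139 145]
table [ 18 128 164]
```

View pics/c1.png

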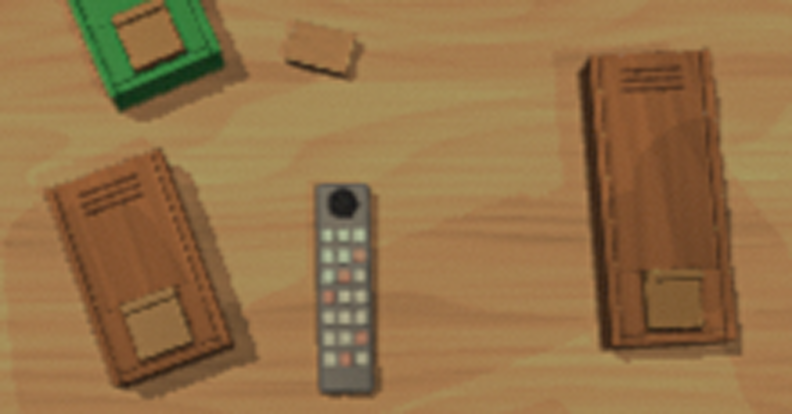

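The crop shows A with top corners at crop (590,53), (708,50), (735,345), (608,345) and its tab at about (675,300). B is clearly shorter. A's tab is at the robot end.

Run:
```python
from h import *
img,K,T=pickle.load(open('top1.pkl','rb'))
f=lambda p:(p[0]/3.6+225-.36,p[1]/3.6+125-.36)
c=[ray(K,T,f(p),.052) for p in [(590,53),(708,50),(735,345),(608,345)]]
far=(c[0]+c[1])/2; near=(c[2]+c[3])/2; L=np.linalg.norm(far-near); x=(far-near)/L
print(np.round(c,3)); print('L',L,'W',np.linalg.norm(c[0]-c[1]),np.linalg.norm(c[2]-c[3]),'yaw',np.degrees(np.arctan2(x[1],x[0])))
m=(far+near)/2; p=m-.089*x; print('mid',m,'pad',p)
print('tab img',ray(K,T,f((675,300)),.058))
cB=[ray(K,T,f(q),.052) for q in [(50,187),(160,150),(232,347),(118,385)]]; print('B',np.linalg.norm(cB[0]-cB[3]),np.linalg.norm(cB[0]-cB[1]))
o=ctrl.get_obs(); Rt=R.from_euler('xyz',o['orientation'],degrees=True).as_matrix(); print(Rt.round(3))
s=cams.snapshot('wrist'); print(np.array(s['T_tool_cam']).round(3), s['K'])
t=np.array([p[0],p[1],.2]); print('offset mm',Rt.T@(t-o['tool_pos'])*1000, 'reach',np.hypot(*p[:2]))
```

```text
[[ 0.734 -0.207  0.052]
 [ 0.735 -0.304  0.052]
 [ 0.493 -0.314  0.052]
 [ 0.494 -0.213  0.052]]
L 0.2413510326791657 W 0.09713171379275709 0.10122753894399379 yaw 1.8017498140776247
mid [ 0.61385287 -0.2593199   0.052     ] pad [ 0.52489687 -0.26211817  0.052     ]
tab img [ 0.52853815 -0.26586947  0.058     ]
B 0.16933487369117112 0.09311789538236981
[[-0.962 -0.274 -0.001]
 [-0.274  0.962  0.001]
 [ 0.     0.001 -1.   ]]
[[-0.001 -0.951 -0.31   0.084]
 [ 1.    -0.001 -0.    -0.002]
 [ 0.    -0.31   0.951 -0.147]
 [ 0.     0.     0.     1.   ]] [[293.17743407   0.         320.58188699]
 [  0.         293.17743407 199.01375365]
 [  0.           0.           1.        ]]
offset mm [-432.90811284  278.54394259   37.06937861] reach 0.5867049176063164
```

A measures 241×99 mm and B 169×93 mm, so A is the long one. Its yaw is about 1.8° and the pad is near (0.526, -0.264). Next I move above it with the fingers shut, for a close look.

Emit:
jog_arm:
  motion:
    - {"offset": [-216,139,20],"roll": 0.12,"hand": 0}
    - {"offset": [-433,279,55],"roll": 0.246,"hand": 0}
    - {"offset": [-433,279,55],"roll": 0.246,"hand": 0}
    - {"offset": [-433,279,55],"roll": 0.246,"hand": 0}
    - {"offset": [-433,279,55],"roll": 0.246,"hand": 0}
    - {"offset": [-433,279,55],"roll": 0.246,"hand": 0}
    - {"offset": [-433,279,55],"roll": 0.246,"hand": 0}
    - {"offset": [-433,279,55],"roll": 0.246,"hand": 0}
    - {"offset": [-433,279,55],"roll": 0.246,"hand": 0}
    - {"offset": [-433,279,55],"roll": 0.246,"hand": 0}
    - {"offset": [-433,279,55],"roll": 0.246,"hand": 0}
    - {"offset": [-433,279,55],"roll": 0.246,"hand": 0}
    - {"offset": [-433,279,55],"roll": 0.246,"hand": 0}
    - {"offset": [-433,279,55],"roll": 0.246,"hand": 0}
    - {"offset": [-433,279,55],"roll": 0.246,"hand": 0}
    - {"offset": [-433,279,55],"roll": 0.246,"hand": 0}
    - {"offset": [-433,279,55],"roll": 0.246,"hand": 0}
    - {"offset": [-433,279,55],"roll": 0.246,"hand": 0}

```text
clock: 1.65
tool_pos: [0.5243, -0.2629, 0.1827]
orientation: [-180.0, 0.0, -178.3]
force: [-0.5, -0.3, 0.7]
opening: 0.0006
```

Run:
```python
from h import *
img,K,T=snap('wrist','w1')
o=ctrl.get_obs(); print({k:o[k] for k in('clock','tool_pos','orientation','opening','force')})
print(proj(K,T,[.526,-.264,.058]), proj(K,T,o['tool_pos']))
```

```text
{'clock': 1.7, 'tool_pos': array([ 0.52436708, -0.26291253,  0.18276426]), 'orientation': array([-1.79995498e+02,  1.08133171e-02, -1.78258127e+02]), 'opening': 0.0003153154524857528, 'force': array([-0.74504322, -0.08169293,  0.34197189])}
[321.31576638 196.02961471] [323.80374903 259.63202377]
```

View pics/w1.png

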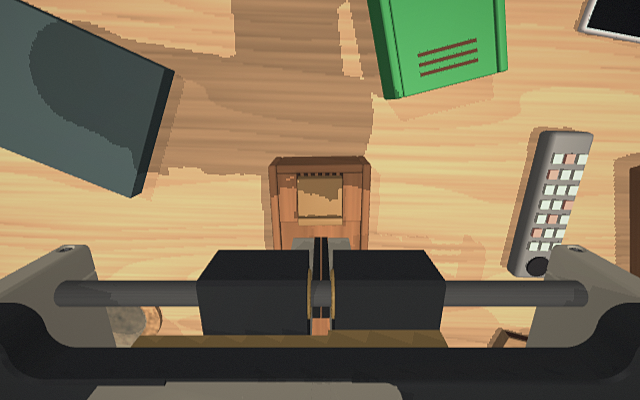

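The wrist view shows the box end at v≈157 and the tab at u 297–342, v 175–222, with the fingers at about (322,245). One close crop to get the tab edges and the rib.

Run:
```python
from h import *
img,K,T=pickle.load(open('w1.pkl','rb'))
big=cv2.resize(img[150:265,255:385],None,fx=5,fy=5,interpolation=cv2.INTER_CUBIC); cv2.imwrite('pics/c2.png',big)
```

```text
(no output)
```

View pics/c2.png

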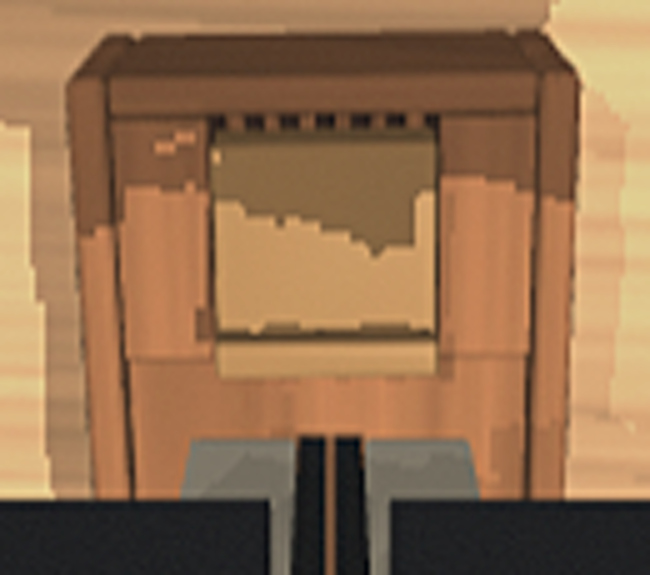

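The crop shows the flat's corners at about (212,138), (437,138), (436,333) and (216,333), then the rib, then the fingertips at u 187–478, v 440.

Run:
```python
from h import *
img,K,T=pickle.load(open('w1.pkl','rb')); o=ctrl.get_obs(); tp=o['tool_pos']
f=lambda p:(p[0]/5+255-.4,p[1]/5+150-.4)
c=np.array([ray(K,T,f(p),.058) for p in [(212,138),(437,138),(436,333),(216,333)]])
print(c.round(4)); print('len',np.linalg.norm(c[0]-c[3]),np.linalg.norm(c[1]-c[2]),'wid',np.linalg.norm(c[0]-c[1]))
p=c.mean(0); x=(c[2]+c[3]-c[0]-c[1]); print('pad',p,'yaw',np.degrees(np.arctan2(x[1],x[0])))
e=[ray(K,T,f(q),.052) for q in [(108,115),(540,112)]]; print('walls near',np.round(e,4))
t=[ray(K,T,f(q),tp[2]-.011) for q in [(187,440),(478,440),(295,440),(365,440)]]; print('tips',np.round(t,4))
s=np.array([ray(K,T,f(q),.052) for q in [(72,80),(577,80),(92,490),(566,490)]]); print('box edges',s.round(4))
Rt=R.from_euler('xyz',o['orientation'],degrees=True).as_matrix()
print('offset to pad', Rt.T@(p-tp)*1000)
```

```text
[[ 0.5079 -0.2877  0.058 ]
 [ 0.5066 -0.2449  0.058 ]
 [ 0.5464 -0.243   0.058 ]
 [ 0.5477 -0.2867  0.058 ]]
len 0.03981007004225469 0.03981439768245894 wid 0.04283285933138143
pad [ 0.52716131 -0.2655836   0.058     ] yaw 2.043233827790901
walls near [[ 0.5054 -0.3083  0.052 ]
 [ 0.5024 -0.2247  0.052 ]]
tips [[ 0.5165 -0.2819  0.1718]
 [ 0.5155 -0.2475  0.1718]
 [ 0.5161 -0.2691  0.1718]
 [ 0.5159 -0.2608  0.1718]]
box edges [[ 0.4987 -0.3151  0.052 ]
 [ 0.4959 -0.2181  0.052 ]
 [ 0.5863 -0.3131  0.052 ]
 [ 0.5834 -0.2133  0.052 ]]
offset to pad [ -2.688197    -2.74496768 124.76498969]
```

The tab length and width agree with the spec. Relative to the fingertips, the pad centre is near (0.526, -0.2645). I'll put the fingers about 4 mm ahead of the centre, near the rib, and descend to just above the tab.

Emit:
jog_arm:
  motion:
    - {"offset": [-5.5,-1.8,30],"roll": 0,"hand": 0}
    - {"offset": [-5.5,-1.8,60],"roll": 0,"hand": 0}
    - {"offset": [-5.5,-1.8,85],"roll": 0,"hand": 0}
    - {"offset": [-5.5,-1.8,100],"roll": 0,"hand": 0}
    - {"offset": [-5.5,-1.8,108],"roll": 0,"hand": 0}
    - {"offset": [-5.5,-1.8,108],"roll": 0,"hand": 0}
    - {"offset": [-5.5,-1.8,108],"roll": 0,"hand": 0}
    - {"offset": [-5.5,-1.8,108],"roll": 0,"hand": 0}

```text
clock: 2.37
tool_pos: [0.5314, -0.2642, 0.0759]
orientation: [-180.0, 0.1, -178.2]
force: [0.3, -0.0, 0.8]
opening: 0.0005
```

Run:
```python
from h import *
img,K,T=snap('wrist','w2')
o=ctrl.get_obs(); print({k:o[k] for k in('clock','tool_pos','orientation','force')})
cv2.imwrite('pics/c3.png',cv2.resize(img[140:300,240:400],None,fx=3.5,fy=3.5,interpolation=cv2.INTER_CUBIC))
```

```text
{'clock': 2.4167, 'tool_pos': array([ 0.53141884, -0.26406318,  0.07605929]), 'orientation': array([-1.79962623e+02,  1.34981430e-01, -1.78176200e+02]), 'force': array([-0.9188802 ,  0.82747094,  0.39695091])}
```

View pics/c3.png

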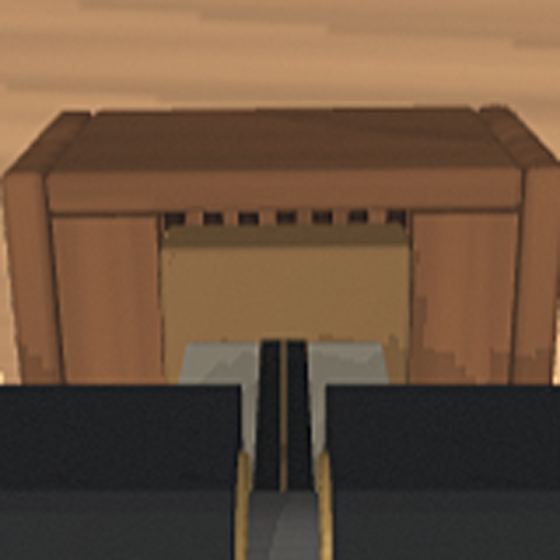

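The view shows the fingers (u 180–388) centred on the tab (163–408). I'll check the fore-aft position by ray.

Run:
```python
from h import *
img,K,T=pickle.load(open('w2.pkl','rb')); tp=ctrl.get_obs()['tool_pos']
f=lambda p:(p[0]/3.5+240-.4,p[1]/3.5+140-.4)
print(ray(K,T,f((285,245)),.058), ray(K,T,f((285,342)),tp[2]-.011), ray(K,T,f((163,300)),.058),ray(K,T,f((408,300)),.058))
```

```text
[ 0.50794225 -0.26646207  0.058     ] [ 0.52279671 -0.26600567  0.06505929] [ 0.51879638 -0.2873853   0.058     ] [ 0.51747854 -0.24473679  0.058     ]
```

There are about 15 mm of flat behind the fingers and about 4 mm to the rib. Now the press.

Emit:
jog_arm:
  motion:
    - {"offset": [0,0,4],"roll": 0,"hand": 0}
    - {"offset": [0,0,7],"roll": 0,"hand": 0}
    - {"offset": [0,0,9],"roll": 0,"hand": 0}
    - {"offset": [0,0,11],"roll": 0,"hand": 0}
    - {"offset": [0,0,12],"roll": 0,"hand": 0}
    - {"offset": [0,0,12],"roll": 0,"hand": 0}
    - {"offset": [0,0,12],"roll": 0,"hand": 0}
    - {"offset": [0,0,12],"roll": 0,"hand": 0}

```text
clock: 3.08
tool_pos: [0.5315, -0.2638, 0.0639]
orientation: [-180.0, 0.1, -178.1]
force: [-0.3, 1.6, 10.3]
opening: 0.0002
```

The tab is fully down: 10 N with the tip at 53 mm. I'll slide with it held, the first half now.

Emit:
jog_arm:
  motion:
    - {"offset": [-2,0,0],"roll": 0,"hand": 0}
    - {"offset": [-4,0,0],"roll": 0,"hand": 0}
    - {"offset": [-6,0,0],"roll": 0,"hand": 0}
    - {"offset": [-8,0,0],"roll": 0,"hand": 0}
    - {"offset": [-11,0,0],"roll": 0,"hand": 0}
    - {"offset": [-14,0,0],"roll": 0,"hand": 0}
    - {"offset": [-17,0,0],"roll": 0,"hand": 0}
    - {"offset": [-20,0,0],"roll": 0,"hand": 0}
    - {"offset": [-23,0,0],"roll": 0,"hand": 0}
    - {"offset": [-26,0,0],"roll": 0,"hand": 0}
    - {"offset": [-29,0,0],"roll": 0,"hand": 0}
    - {"offset": [-32,0,0],"roll": 0,"hand": 0}
    - {"offset": [-35,0,0],"roll": 0,"hand": 0}
    - {"offset": [-38,0,0],"roll": 0,"hand": 0}
    - {"offset": [-40,0,0],"roll": 0,"hand": 0}
    - {"offset": [-40,0,0],"roll": 0,"hand": 0}

```text
clock: 4.42
tool_pos: [0.5717, -0.2623, 0.0639]
orientation: [-180.0, 0.1, -178.1]
force: [-0.6, 2.8, 9.9]
opening: 0.0
```

Still pressed at the same height and force. I'll continue to the stop.

Emit:
jog_arm:
  motion:
    - {"offset": [-3,0,0],"roll": 0,"hand": 0}
    - {"offset": [-6,0,0],"roll": 0,"hand": 0}
    - {"offset": [-9,0,0],"roll": 0,"hand": 0}
    - {"offset": [-12,0,0],"roll": 0,"hand": 0}
    - {"offset": [-15,0,0],"roll": 0,"hand": 0}
    - {"offset": [-18,0,0],"roll": 0,"hand": 0}
    - {"offset": [-21,0,0],"roll": 0,"hand": 0}
    - {"offset": [-24,0,0],"roll": 0,"hand": 0}
    - {"offset": [-27,0,0],"roll": 0,"hand": 0}
    - {"offset": [-29,0,0],"roll": 0,"hand": 0}
    - {"offset": [-31,0,0],"roll": 0,"hand": 0}
    - {"offset": [-33,0,0],"roll": 0,"hand": 0}
    - {"offset": [-34,0,0],"roll": 0,"hand": 0}
    - {"offset": [-35,0,0],"roll": 0,"hand": 0}
    - {"offset": [-36,0,0],"roll": 0,"hand": 0}
    - {"offset": [-36,0,0],"roll": 0,"hand": 0}

```text
clock: 5.75
tool_pos: [0.6016, -0.2611, 0.0636]
orientation: [179.9, -0.5, -178.2]
force: [-16.9, 4.8, 22.9]
opening: 0.0001
```

Run:
```python
from h import *
img,K,T=snap('wrist','w3')
o=ctrl.get_obs(); print({k:o[k] for k in('clock','tool_pos','orientation','force')})
cv2.imwrite('pics/c4.png',cv2.resize(img[60:260,210:430],None,fx=3,fy=3,interpolation=cv2.INTER_CUBIC))
```

```text
{'clock': 5.8, 'tool_pos': array([ 0.60159394, -0.26109381,  0.0636004 ]), 'orientation': array([ 179.93955367,   -0.49204488, -178.19610086]), 'force': array([-16.56996255,   3.68696515,  23.21915928])}
```

View pics/c4.png

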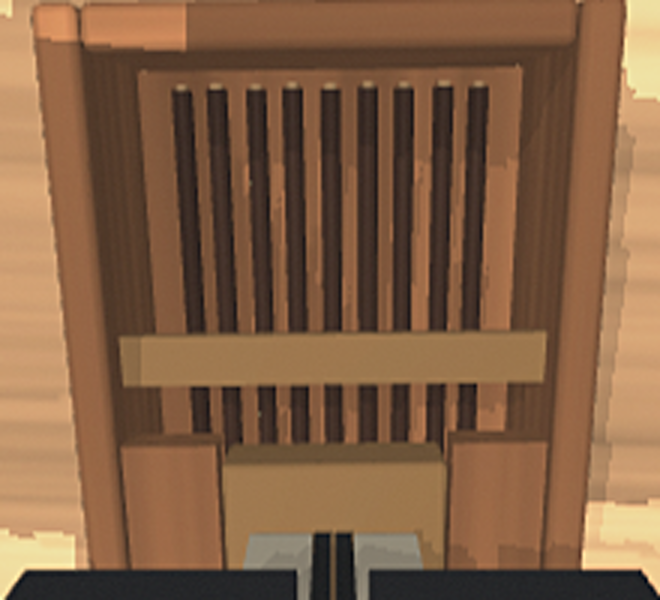

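The lid is open with the incense sticks visible. The 70 mm travel and 17 N resistance mean it is at the stop. Next I lift straight off.

Emit:
jog_arm:
  motion:
    - {"offset": [0,0,-3],"roll": 0,"hand": 0}
    - {"offset": [0,0,-7],"roll": 0,"hand": 0}
    - {"offset": [0,0,-15],"roll": 0,"hand": 0}
    - {"offset": [0,0,-35],"roll": 0,"hand": 0}
    - {"offset": [0,0,-65],"roll": 0,"hand": 0}
    - {"offset": [0,0,-100],"roll": 0,"hand": 0}
    - {"offset": [0,0,-120],"roll": 0,"hand": 0}
    - {"offset": [0,0,-120],"roll": 0,"hand": 0}
    - {"offset": [0,0,-120],"roll": 0,"hand": 0}
    - {"offset": [0,0,-120],"roll": 0,"hand": 0}
    - {"offset": [0,0,-120],"roll": 0,"hand": 0}

```text
clock: 6.72
tool_pos: [0.606, -0.2611, 0.1815]
orientation: [180.0, -0.1, -178.2]
force: [0.9, -0.1, 0.2]
opening: 0.0005
```

Run:
```python
from h import *
img,K,T=snap('wrist','w4')
o=ctrl.get_obs(); print({k:o[k] for k in('clock','tool_pos','orientation','force')})
t=snap('top','top2')[0]
a=cv2.resize(img[130:280,230:410],None,fx=3,fy=3,interpolation=cv2.INTER_CUBIC)
b=cv2.resize(t[150:240,225:300],None,fx=3,fy=5,interpolation=cv2.INTER_CUBIC)
cv2.imwrite('pics/c5.png',np.hstack([a,b]))
t1=pickle.load(open('top1.pkl','rb'))[0]
print('short box diff',np.abs(t1[155:235,235:295].astype(int)-t[155:235,235:295]).mean())
```

```text
{'clock': 6.7667, 'tool_pos': array([ 0.60598615, -0.26106113,  0.18129164]), 'orientation': array([ 1.79969617e+02, -1.10917605e-01, -1.78178694e+02]), 'force': array([ 0.71660427,  0.66996218, -0.34403172])}
short box diff 30.211388888888887
```

View pics/c5.png

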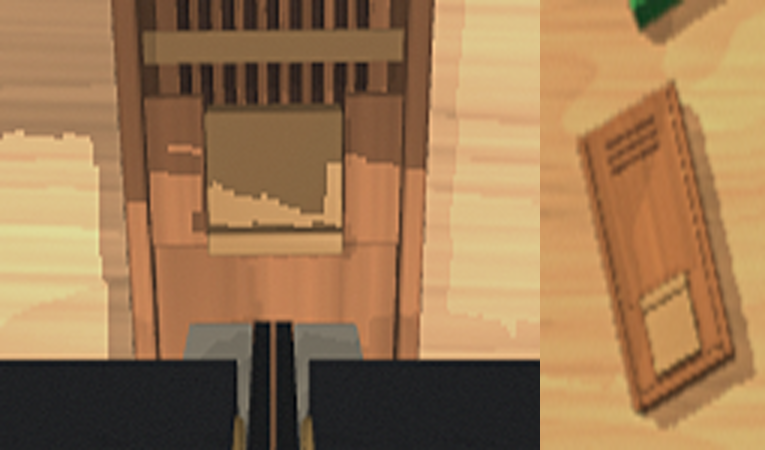

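The left half of the view shows the lid open with the tab released and clear. The right half shows the short box still shut; its image changed only through brighter lighting, since the arm's shadow is gone. I'll check the lid travel, then hand in.

Run:
```python
from h import *
img,K,T=pickle.load(open('w4.pkl','rb'))
f=lambda p:(p[0]/3+230-.33,p[1]/3+130-.33)
c=np.array([ray(K,T,f(p),.058) for p in [(206,112),(342,110),(342,229),(208,230)]])
print(c.round(4),'pad',c.mean(0),'travel mm',np.linalg.norm((c.mean(0)-[.52716,-.26558,.058])[:2])*1000)
```

```text
[[ 0.5792 -0.2845  0.058 ]
 [ 0.5773 -0.2421  0.058 ]
 [ 0.6166 -0.2399  0.058 ]
 [ 0.6183 -0.2836  0.058 ]] pad [ 0.59786147 -0.26255114  0.058     ] travel mm 70.76632253332015
```

```bash
python3 -c "
from h import *
print(order.close_job())"
```

```text
the job is handed in; nothing more can be done
None
```

The long box is open and the incense sticks are in view. I pressed its brass tab fully down (tip at 53 mm, about 10 N) and kept it down while sliding the lid to its stop. Then I lifted straight off and handed the job in at about 7 s of the 26 s allowed.

- **Long box:** it measured 241 mm against 169 mm for the other wooden box. The lid travelled about 70.8 mm by camera and 70.1 mm by the arm, against the 70 mm stop. It stopped against about 17 N, and the vertical force there rose to about 23 N, the highest reading I saw.
- **Tab and arm:** the tab looked up again once let go, and the arm is clear, with the wrist force near zero.
- **Short box:** it looks shut and in place in the last top view. A pixel comparison of it before and after disagreed (mean difference 30). I put that down to the arm's shadow having moved and judged it by eye.

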